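Push the tea board home in front of the incense burner

TASK

The tea board with its three cups was left out of place when the family altar was dusted. Push it along the tabletop with the fingertips, without gripping or lifting it and without touching the cups, until its long edge lies flush against the front of the dark wooden step and it is centred in front of the incense burner. The cups must stay standing on the board; leave everything else where it is.

Things in the scene. Friction and masses are not known exactly. Their poses are not given: they have to be found in the camera images.
- board: the tea board: a flat mid-brown wooden board, 100 mm deep (its x) by 160 mm wide (its y), 22 mm high at the edge; inside a raised lip 6 mm wide and 6 mm high lies its flat floor, 16 mm above the table. It slides on the table; loose, about 0.3 kg, with three loose cups on it. Origin: centre of its underside; its +x side is the long edge that faces the step (within 0.35 rad or so at the start), +y to the robot's left
- board_left (a point): lower corner of the board at the +x, +y end of its long edge that faces the step (50 mm, 80 mm from the board's origin)
- board_right (a point): lower corner of the board at the +x, -y end of that edge (50 mm, -80 mm from the board's origin)
- step: the altar step: a fixed dark wooden plinth, 200 mm deep (x), 600 mm wide (y), 30 mm high, across the far part of the table, turned by up to 0.1 rad. Its upright front face, towards the robot, is the stop. Origin: centre of its underside
- step_face (a point): middle of the lower edge of the step's front face; x points into the step, away from the robot, y along the face to the left
- burner: the incense burner: a fixed round white and blue ceramic pot on three feet, 100 mm across (132 mm over its two side handles), 76 mm high, with three thin incense sticks reaching 160 mm above its foot; it stands on the step, not always at the step's middle. Origin: centre of its underside, on the step's top (30 mm above the table); its axes are parallel to the step's
- jar: bystander: clear jar with a red lid, 54 mm across, 85 mm high, upright on the table on the other side from the board; origin under its centre
- matchbox: bystander: cardboard matchbox 35 x 55 x 15 mm lying on the table nearer to the robot; origin under its centre
- candle_left: bystander: brass candlestick, 105 mm high, foot 72 mm across, on the step left of the burner; origin under its foot
- candle_right: bystander: the same candlestick, on the step right of the burner
- teapot: bystander: white teapot, 92 mm high, 100 mm across, 165 mm over spout and handle, at the right of the table; origin under its centre
- fruit: bystander: blue plate 180 mm across with four mandarins, 112 mm high, at the right of the table; origin under its centre
- torch: bystander: torch 160 mm long, 48 mm high, lying at the left of the table; origin underneath, about its middle
- cup_left: left (+y) one of the three white tea cups in a row on the board, 44 mm across at the rim, 36 mm high, its top 52 mm above the table, loose, about 50 mm from the next; origin under its centre, on the board's floor
- cup_mid: middle one of the three white tea cups in a row on the board, 44 mm across at the rim, 36 mm high, its top 52 mm above the table, loose, about 50 mm from the next; origin under its centre, on the board's floor
- cup_right: right (-y) one of the three white tea cups in a row on the board, 44 mm across at the rim, 36 mm high, its top 52 mm above the table, loose, about 50 mm from the next; origin under its centre, on the board's floor
There are look-alikes about, which are no part of the job. Leave any red look-alike of the cup_left alone. Of the things shaped like the board, the brown one is meant.

How it is judged:
By the outcome, as a careful person would: the job done as asked, in the order asked, and still so for the second after the job is handed in, with the robot touching nothing.
It also fails if it takes over 64 s, if anything falls off the work surface, if the arm or the gripper's body presses on something with over 40 N, if the wrist force passes 120 N, or if a joint passes its speed limit or range.

ROBOT

A 6-joint arm with a two-finger parallel gripper is mounted at the origin on the work surface. World frame = base frame: x ahead of the robot, y to its left, z up, the work surface at z = 0. Lengths are in m, angles in rad, forces in N, time in s.
With the tool pointing down it reaches from about 0.225 to 0.875 m from the base axis. Payload 3.4 kg.
Tool frame: the origin (TCP) lies between the finger pads; the fingertips stand 17 mm ahead of it and the grasp point (between the pads) lies 2 mm behind it; y points along the fingers, z is the direction in which the jaws open and shut, and the axes are right-handed (so a half turn about y gives the same grasp; the last joint's range is limited). The gripper opens to 85 mm and grips with 20 to 120 N. Pads are 22 mm wide; open, the fingers measure 114 mm over their backs; the gripper's body (76 mm by 85 mm) begins 54 mm behind the grasp point. The pads swing forward as they close: fully open they stand 13 mm farther back than shut.
Start: joints at [-1.361, 0.276, 1.505, -0, 1.361, -0.121], TCP at [0.187, -0.544, 0.248] pointing down, gripper open.
Joint ranges: [-2.89, 2.89], [-0.75, 2.08], [0.22, 2.7], [-1.18, 4.32], [0.11, 2.71], [-2.7, 2.7]. Speed limits (rad/s): [2.57, 2.57, 3.14, 3.14, 3.14, 3.14].

INTERFACE

Orientations are given as a unit quaternion [w, x, y, z].
In Python, from rig import manip, get_image, camera_model, sign_off, spot_in, silhouettes, spot_point gives the robot as it stands.
- The arm moves only by the tool jog_arm, never from a script. Its argument "targets" is a list of rows, each a list of 3 entries, a list of its own where there are three numbers: the finger opening in m, from 0 to 0.0854, then the shift along the world's x, y, z in m, then the turn about the world's z in rad. In form: [[claw, [x, y, z], spin], ...]. A call has 1 to 10 rows; each row shifts and turns the commanded pose from where the row before left it; what a row does not reach is not made up. A row lasts 1/8 s, in which the tool goes at most 62.5 mm and 10.7 degrees, less where a joint would pass 70% of its speed; a pose out of reach is approached as far as the arm can. A call with a gripper value outside its range is refused whole. The fingers move at their own pace and stop on an object; "force" is the grip in N (left out, the last holds). Time passes only in rows, so rows that do not move let the fingers close. It gives the time, the measured TCP pose, the force and the opening at its end, in the units of the state.
- manip.get_state(): the state, without advancing time (a new reading comes with each control period).
- get_image(name): name is "side" or "top" or "wrist"; returns (picture, depth): 400x640x3 uint8, red, green, blue; 400x640 float32, m along the optical axis (not along the pixel's ray), 0 where there is no reading.
- camera_model(name): a dict with "mtx" (3x3 intrinsics, pixels), "world_from_camera" (4x4, takes a point from camera to world coordinates). Camera axes: x right, y up, looking along -z (the intrinsics and any distortion apply to the point x, -y, -z); pixel columns grow to the right and rows downward; lengths in m; the calibration is good to about 2 mm. The wrist camera is an equidistant fisheye: a pixel r from the principal point sees the ray r / f radians off the axis. A picture is of the moment at which its call begins: read the wrist's pose just before it. camera_model takes no time and is no camera call; for the wrist camera it gives the pose at the moment of the call.
- sign_off(): hands the job in, once; it reports no verdict.
Trained networks look in the newest picture that a camera, given by its name, has taken for a name from the list of things; names that differ only in an ending like _2 or _b are one class to them, and where a whole thing is asked for, a point or a joint stands for the part that bears it (a point fixed in the world has none). Each returns a list of dicts, best first, with "score" (0 to 1); they miss things now and then, are a little off and sometimes report something else, mostly with a low value. They report only what shows in the picture. A call takes as long as a camera call. They do not tell look-alikes from the thing itself.
- spot_in(name, camera): "position" ([column, row] in pixels, amid what is visible of it).
- silhouettes(name, camera): "mask" (400x640 bool, what is visible of it) and "position" ([column, row] in pixels, amid what is visible of it).
- spot_point(name, camera): "position" ([column, row] in pixels: a listed point, or the origin of a listed thing).
The state is a dict: "clock": time; "qpos": joint angles; "qd": joint speeds; "effort": joint torques, N m; "position": TCP position; "ee_rot": TCP orientation; "contact_force": force on the tool from outside, world axes, zero at the start; "moment": the same for the moment, N m; "width": finger opening in m.
Only numpy, scipy, OpenCV 4.12 (cv2) and the standard library are available. Lean on these libraries where they do the work, as an engineer would, in place of code of your own. Each camera call takes 0.05 s, during which the arm holds its last target.

## Working session

There is one attempt and no reset: what is moved stays moved. The work goes in short steps, Python scripts to look and compute and a tool call to move; the robot and the scene stay as the last step left them, time stands still between calls to the robot, and variables do not carry over. Pictures are saved under pics/ and viewed, and the job is handed in when it is done.

Besides the shell and the picture viewer there is one more tool, called after "Call:" as a command line: name --argument value ..., lists and objects as JSON in quotes. jog_arm: Moves the arm, as the interface text tells. Its arguments: {"type":"object","properties":{"targets":{"type":"array","items":{"type":"array"}},"force":{"type":"number"}},"required":["targets"]}

```bash
mkdir -p pics
cat > h.py <<'E'
import numpy as np, cv2
from rig import manip, get_image, camera_model, sign_off, spot_in, silhouettes, spot_point
def save(n,im): cv2.imwrite('pics/'+n+'.png',im[:,:,::-1])
def ray(cam,px):
    m=camera_model(cam);K=np.array(m['mtx']);T=np.array(m['world_from_camera'])
    d=np.array([(px[0]-K[0,2])/K[0,0],-(px[1]-K[1,2])/K[1,1],-1.])
    return T[:3,3],T[:3,:3]@d
def atz(cam,px,z):
    o,d=ray(cam,px);return o+d*(z-o[2])/d[2]
def cloud(cam,depth):
    m=camera_model(cam);K=np.array(m['mtx']);T=np.array(m['world_from_camera'])
    v,u=np.mgrid[:400,:640]
    p=np.stack([(u-K[0,2])/K[0,0]*depth,-(v-K[1,2])/K[1,1]*depth,-depth],-1)
    return p@T[:3,:3].T+T[:3,3]
E
python3 - <<'E'
from h import *
for c in ['side','top']:
    m=camera_model(c); print(c,m)
    im,d=get_image(c); save(c+'0',im); np.save(c+'0d.npy',d); np.save(c+'0i.npy',im)
    for n in ['board_left','board_right','board','step_face','burner','jar','matchbox','cup_left','teapot']:
        f=spot_point if n!='matchboxx' else spot_in
        for r in f(n,c)[:4]:
            z=.03 if n=='burner' else .016 if n[:3]=='cup' else 0
            print(n,np.round(r['position'],1),round(r['score'],2),np.round(atz(c,r['position'],z),4))
print(manip.get_state())
E
```

```text
side {'mtx': array([[461.52605357,   0.        , 318.30386206],
       [  0.        , 461.52605357, 200.50054332],
       [  0.        ,   0.        ,   1.        ]]), 'world_from_camera': array([[-9.98132685e-01,  4.48382660e-02, -4.14809861e-02,
         4.71283115e-01],
       [-6.10747812e-02, -7.21391801e-01,  6.89828776e-01,
         1.01131985e+00],
       [ 1.00668289e-03,  6.91074091e-01,  7.22783223e-01,
         1.09890581e+00],
       [ 0.00000000e+00,  0.00000000e+00,  0.00000000e+00,
         1.00000000e+00]])}
board_left [378.3 326.1] 0.89 [0.35   0.4063 0.    ]
board_left [293.4 293. ] 0.81 [0.5815 0.3199 0.    ]
board_right [414.5 293.5] 0.95 [0.2474 0.3008 0.    ]
board_right [302.2 245.9] 0.67 [0.5712 0.1543 0.    ]
board_right [385.3 271.8] 0.57 [0.3251 0.2332 0.    ]
board [411.4 319.5] 0.75 [0.2622 0.3816 0.    ]
board [315.6 269.7] 0.74 [0.5253 0.2383 0.    ]
board [388.  250.3] 0.61 [0.314 0.155 0.   ]
step_face [277.1 211.5] 0.96 [0.6638 0.0197 0.    ]
step_face [247.1 209.1] 0.68 [0.762  0.0152 0.    ]
burner [242.  216.2] 0.74 [0.7648 0.0731 0.03  ]
jar [32
[... 1874 characters left out ...]
 0.7387 -0.2244  0.    ]
{'clock': 1.0, 'qpos': array([-1.36100731e+00,  2.75864976e-01,  1.50492513e+00,  3.15995248e-06,
        1.36068549e+00, -1.21004375e-01]), 'qd': array([ 9.20344796e-04,  2.31783304e-04, -3.42109973e-05, -1.16935040e-03,
        1.59446810e-04,  7.58616935e-04]), 'effort': array([ 1.41813965e-03, -4.16662109e+01, -2.46104836e+01, -1.26309960e-04,
        3.37513184e-04, -4.92648535e-07]), 'position': array([ 0.18675405, -0.54384843,  0.24833797]), 'ee_rot': array([-0.11642332,  0.11641747, -0.69741572,  0.69749831]), 'contact_force': array([ 0.13006151, -0.19979187,  0.57737126]), 'moment': array([ 0.01835901, -0.03443511,  0.034357  ]), 'width': 0.0853593281870282}
```

Run:
```python
import numpy as np,cv2
for c in ['side','top']:
    im=np.load(c+'0i.npy')
    a=cv2.resize(im,(800,500)); cv2.imwrite(f'pics/{c}0b.png',a[:,:,::-1])
im=np.load('top0i.npy')[120:330,140:340]; cv2.imwrite('pics/top0crop.png',cv2.resize(im,None,fx=2.85,fy=2.85,interpolation=cv2.INTER_CUBIC)[:,:,::-1])
```

```text
(no output)
```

View pics/side0b.png

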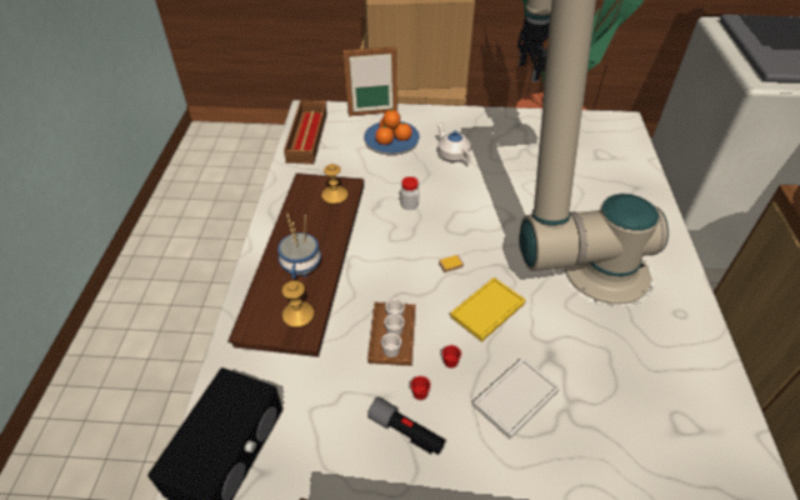

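View pics/top0b.png

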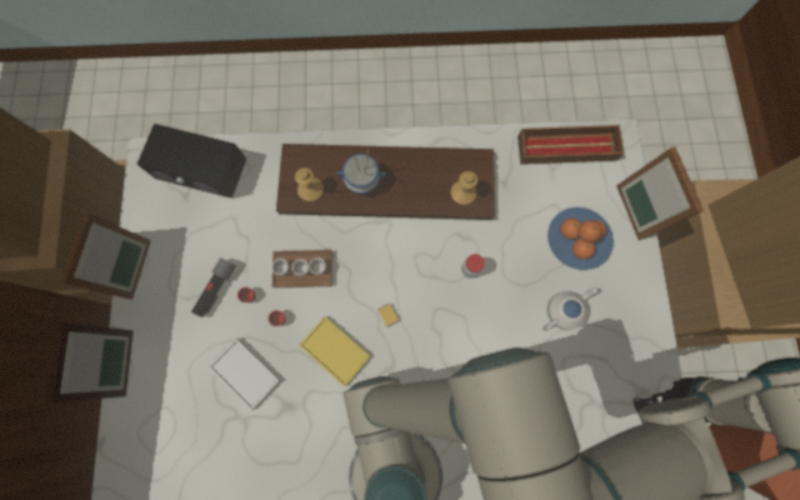

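View pics/top0crop.png

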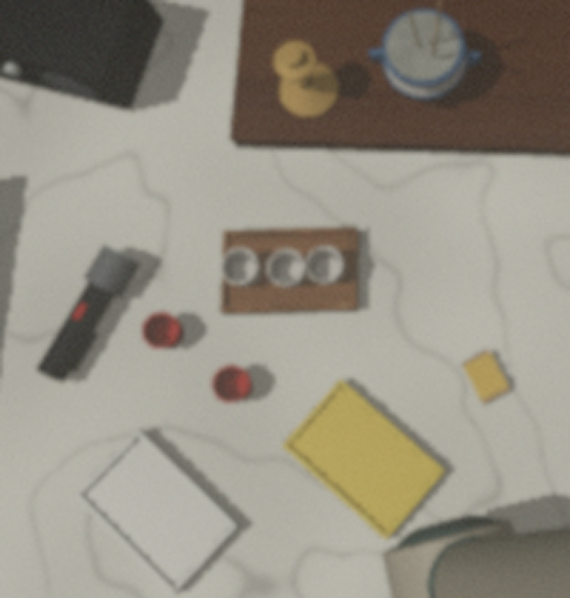

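The pictures show the brown board at about (243,213) in the top view, with three white cups. The red cups and the yellow and white boards are look-alikes. The step front edge runs along row ~173 and the burner is at ~(289,140). I'll measure these more exactly with rectified views.

```bash
cat >> h.py <<'E'
def ortho(cam,im,z,x0,x1,y0,y1,s=2000):
    m=camera_model(cam);K=np.array(m['mtx']);T=np.linalg.inv(np.array(m['world_from_camera']))
    H=int((x1-x0)*s);W=int((y1-y0)*s)
    r,c=np.mgrid[:H,:W]; X=x1-(r+.5)/s; Y=y1-(c+.5)/s
    p=np.stack([X,Y,np.full_like(X,z)],-1)@T[:3,:3].T+T[:3,3]
    u=-p[...,0]/p[...,2]*K[0,0]+K[0,2]; v=p[...,1]/p[...,2]*K[1,1]+K[1,2]
    return cv2.remap(im,u.astype(np.float32),v.astype(np.float32),cv2.INTER_CUBIC)
def ppx(cam,P):
    m=camera_model(cam);K=np.array(m['mtx']);T=np.linalg.inv(np.array(m['world_from_camera']))
    p=np.atleast_2d(P)@T[:3,:3].T+T[:3,3]
    return np.stack([-p[:,0]/p[:,2]*K[0,0]+K[0,2],p[:,1]/p[:,2]*K[1,1]+K[1,2]],-1)
E
python3 - <<'E'
from h import *
for c in ['top','side']:
    im=np.load(c+'0i.npy'); d=np.load(c+'0d.npy')
    o=ortho(c,im,.022,.44,.64,.1,.38); cv2.imwrite(f'pics/ob_{c}.png',o[:,:,::-1])
    o=ortho(c,im,.03,.60,.92,-.36,.36,1000); cv2.imwrite(f'pics/os_{c}.png',o[:,:,::-1])
    P=cloud(c,d)
    # board by depth
    ok=(P[...,0]>.44)&(P[...,0]<.64)&(P[...,1]>.1)&(P[...,1]<.38)&(d>0)
    z=P[...,2][ok]; print(c,'z hist',np.histogram(z,bins=np.arange(-.01,.07,.004)))
    b=P[ok&(P[...,2]>.012)]
    r=cv2.minAreaRect(b[:,:2].astype(np.float32)); print(r)
    b=P[ok&(P[...,2]>.012)&(P[...,2]<.026)]
    r=cv2.minAreaRect(b[:,:2].astype(np.float32)); print(r)
    s=(P[...,2]>.02)&(P[...,2]<.038)&(P[...,0]>.6)&(abs(P[...,1])<.4)&(d>0)
    r=cv2.minAreaRect(P[s][:,:2].astype(np.float32)); print('step',r, np.median(P[s][:,2]))
    # front edge: for each y bin min x
    q=P[s]; ys=np.arange(-.2,.22,.02); ex=[np.percentile(q[abs(q[:,1]-y)<.006][:,0],1) for y in ys]; f=np.polyfit(ys,ex,1); print('edge',f,np.round(ex-np.polyval(f,ys),4))
E
```

```text
top z hist (array([ 197, 1531, 1325,  143,   67,  373,  430,  247,   73,   34,   34,
         26,   39,   26,   64,   46,    3,    0,    0]), array([-0.01 , -0.006, -0.002,  0.002,  0.006,  0.01 ,  0.014,  0.018,
        0.022,  0.026,  0.03 ,  0.034,  0.038,  0.042,  0.046,  0.05 ,
        0.054,  0.058,  0.062,  0.066]))
((0.5242043733596802, 0.2676965594291687), (0.12522561848163605, 0.2489136904478073), 10.272846221923828)
((0.5251678228378296, 0.2647160589694977), (0.12381288409233093, 0.2420251965522766), 9.650758743286133)
step ((0.7721741795539856, -0.00025027990341186523), (0.2508101165294647, 0.798791766166687), 0.4872339963912964) 0.02757317069436871
edge [0.07033248 0.67027755] [ 0.0011  0.001  -0.0012 -0.0003 -0.0013  0.0006  0.0007 -0.0006  0.0004
 -0.0004 -0.0006 -0.0005  0.0002  0.0005 -0.0007  0.0008  0.0002 -0.0001
 -0.0003  0.0008 -0.0004]
side z hist (array([   3,  366, 2193, 1097,   92,  108,  501,  400,  248,   79,   66,
         78,   72,   64,   78,  113,   29,    1,    0]), array([-0.01 , -0.006, -0.002,  0.002,  0.006,  0.01 ,  0.014,  0.018,
        0.022,  0.026,  0.03 ,  0.034,  0.038,  0.042,  0.046,  0.05 ,
        0.054,  0.058,  0.062,  0.066]))
((0.5246074795722961, 0.26875269412994385), (0.12497053295373917, 0.2479040026664734), 10.531167984008789)
((0.5254780054092407, 0.2675853669643402), (0.12228620797395706, 0.24406884610652924), 9.410628318786621)
step ((0.7729775309562683, -0.046070754528045654), (0.2539234161376953, 0.7078939080238342), 0.5876018404960632) 0.03069845927280712
edge [0.06617559 0.67022668] [ 0.0009  0.0003  0.0003 -0.0011  0.0016 -0.0003 -0.0006 -0.0005 -0.0014
  0.0006  0.0002 -0.0007 -0.0005 -0.0009  0.0013  0.0003 -0.0007  0.0003
 -0.      0.0007  0.0003]
```

Run:
```python
import cv2,numpy as np
a=cv2.imread('pics/ob_top.png');b=cv2.imread('pics/ob_side.png'); cv2.imwrite('pics/ob.png',cv2.resize(np.vstack([a,b]),(560*1,800))[:800] if 0 else cv2.resize(np.hstack([a,b]),(800,286)))
a=cv2.imread('pics/os_top.png');b=cv2.imread('pics/os_side.png'); cv2.imwrite('pics/os.png',cv2.resize(np.vstack([a,b]),(640,569)))
```

```text
(no output)
```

View pics/ob.png

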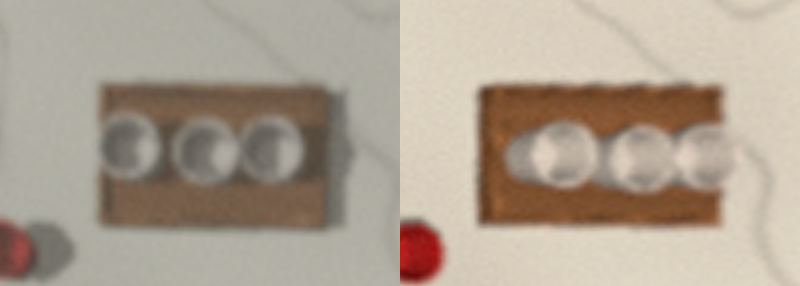

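View pics/os.png

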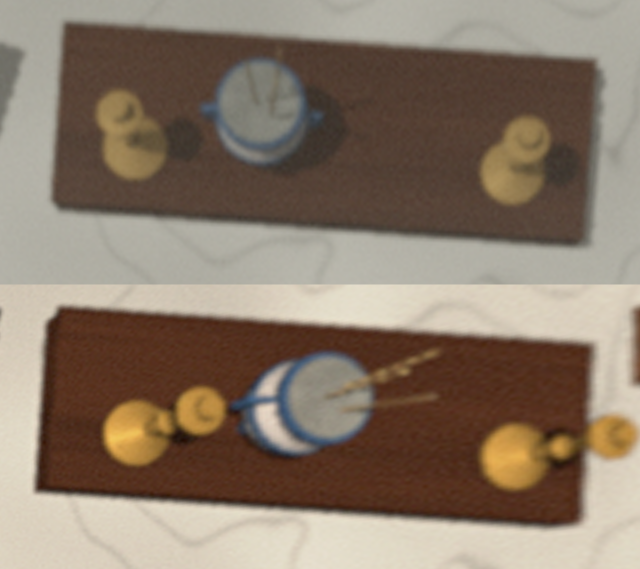

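```bash
cat >> h.py <<'E'
def boardfit(cam,im,x0=.44,x1=.64,y0=.1,y1=.38):
    s=2000
    o=ortho(cam,im,.022,x0,x1,y0,y1,s).astype(np.float32)
    bright=o.sum(-1); ratio=o[...,0]/(o[...,2]+1)
    return o,bright,ratio
def circle(q):
    A=np.c_[2*q,np.ones(len(q))];s=np.linalg.lstsq(A,(q**2).sum(1),rcond=None)[0]
    return s[:2],np.sqrt(s[2]+s[0]**2+s[1]**2)
E
python3 - <<'E'
from h import *
for c in ['top','side']:
    im=np.load(c+'0i.npy'); d=np.load(c+'0d.npy')
    o,br,ra=boardfit(c,im)
    print(c,ra[60,60],ra[150,250],o[60,60],o[150,250],o[85,250])
    m=((ra>(1.3 if c=='top' else 1.7))&(o[...,0]<(175 if c=='top' else 190))).astype(np.uint8)
    m=cv2.morphologyEx(m,cv2.MORPH_OPEN,np.ones((7,7)))
    n,l,st,_=cv2.connectedComponentsWithStats(m)
    k=[i for i in range(1,n) if st[i,4]>1500 and not(st[i,0]<80 )]
    pts=np.argwhere(np.isin(l,k))
    r=cv2.minAreaRect(pts.astype(np.float32)); (cr,cc),wh,a=r
    print('board',.64-cr/2000,.38-cc/2000,np.array(wh)/2000,a, [st[i].tolist() for i in k])
    cv2.imwrite(f'pics/m_{c}.png',np.isin(l,k).astype(np.uint8)*255)
    P=cloud(c,d)
    ms=silhouettes('burner',c); print([ (round(x['score'],2),x['mask'].sum()) for x in ms])
    M=ms[0]['mask']; q=P[M&(d>0)]
    print('z range',np.percentile(q[:,2],[1,50,90,99]))
    for z0,z1 in [(.05,.065),(.065,.08),(.08,.095),(.095,.108)]:
        w=q[(q[:,2]>z0)&(q[:,2]<z1)]; print(z0,len(w),w[:,:2].min(0),w[:,:2].max(0))
E
```

```text
top 1.0718563 1.5866667 [179. 177. 166.] [119.  94.  74.] [175. 173. 163.]
board 0.5311726150512696 0.23086322021484376 [0.15904614 0.09815111] 89.35625457763672 [[140, 119, 319, 199, 36966]]
[(0.83, np.int64(772))]
z range [0.06422415 0.10389016 0.107868   0.15774659]
0.05 6 [0.72804767 0.00758842] [0.77510107 0.11316901]
0.065 112 [7.18521485e-01 5.18682985e-04] [0.77751837 0.11938845]
0.08 40 [7.22079381e-01 2.37480193e-04] [0.77515085 0.12095183]
0.095 533 [0.72120978 0.01582276] [0.81524423 0.10810986]
side 1.1398964 2.632653 [220. 210. 192.] [129.  81.  48.] [220. 208. 191.]
board 0.5317266082763672 0.24026303100585938 [0.16607939 0.09506918] 89.51030731201172 [[113, 121, 334, 192, 37305]]
[(0.79, np.int64(979)), (0.26, np.int64(563))]
z range [0.02896753 0.10548168 0.11032411 0.13686844]
0.05 20 [0.72312928 0.07857902] [0.79408777 0.11519658]
0.065 156 [0.71843918 0.04395074] [0.81874122 0.13019097]
0.08 128 [0.71785464 0.05591677] [0.8108013  0.13099802]
0.095 340 [0.721442  0.0159964] [0.81668017 0.11399944]
```

Run:
```python
import cv2,numpy as np
cv2.imwrite('pics/m.png',np.hstack([cv2.imread('pics/m_top.png'),cv2.imread('pics/m_side.png')])[:, ::2][::2])
for c,z in [('top',(110,170,250,340)),('side',(160,250,200,290))]:
    im=np.load(c+'0i.npy')[z[0]:z[1],z[2]:z[3]]; cv2.imwrite(f'pics/bur_{c}.png',cv2.resize(im,None,fx=6,fy=6,interpolation=cv2.INTER_CUBIC)[:,:,::-1])
```

```text
(no output)
```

View pics/m.png

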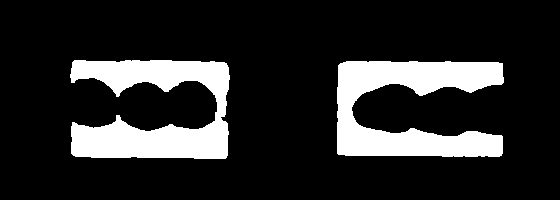

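View pics/bur_top.png

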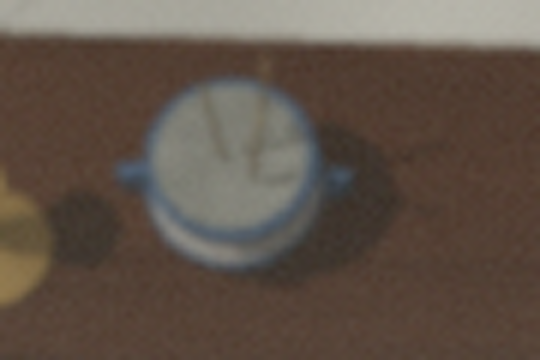

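View pics/bur_side.png

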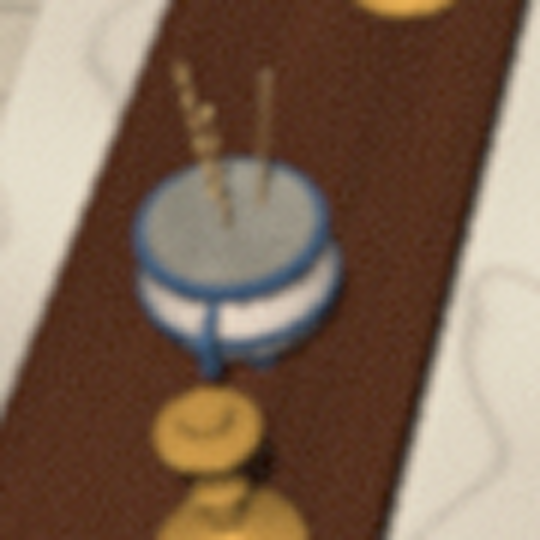

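```bash
python3 - <<'E'
from h import *
from scipy.spatial.transform import Rotation as R
st=manip.get_state(); q=st['ee_rot']; print(R.from_quat([q[1],q[2],q[3],q[0]]).as_matrix().round(3))
for c in ['top','side']:
    im=np.load(c+'0i.npy')
    o,br,ra=boardfit(c,im)
    t=1.33 if c=='top' else 1.8
    X=[];Y=[];X2=[]
    for col in range(170,430,4):
        if c=='side' and col>420: continue
        r=np.where(ra[80:330,col]>t)[0]
        X.append(.64-(80+r[0])/2000);X2.append(.64-(80+r[r<220][-1])/2000);Y.append(.38-col/2000)
    def rf(Y,X):
        f=np.polyfit(Y,X,1)
        for _ in range(5):
            e=abs(np.polyval(f,Y)-X); k=e<.002; f=np.polyfit(np.array(Y)[k],np.array(X)[k],1)
        return f,k.mean(),np.polyval(f,.232)
    print(c,'far',rf(Y,X),'near',rf(Y,X2))
    # burner rim ortho at .106
    o=ortho(c,im,.106,.70,.84,-.01,.14,4000); cv2.imwrite(f'pics/rim_{c}.png',o[:,:,::-1])
    # step front edge by image at z=.03
    o=ortho(c,im,.03,.6,.75,-.2,.26).astype(float)
    ex=[];ys=[]
    for col in range(0,o.shape[1],10):
        g=o[:,col].sum(-1); i=np.argmax(np.convolve(g,np.r_[np.ones(12),-np.ones(12)],'valid'))+12; ex.append(.75-i/2000);ys.append(.26-col/2000)
    print('step',rf(ys,ex))
    for n in ['cup_left','cup_mid','cup_right','torch','candle_left']:
        print(n,[(np.round(r['position'],0).tolist(),round(r['score'],2),np.round(atz(c,r['position'],0.0),3)[:2].tolist()) for r in spot_point(n,c)[:4]])
E
python3 -c "
import cv2,numpy as np
cv2.imwrite('pics/rim.png',cv2.resize(np.hstack([cv2.imread('pics/rim_top.png'),cv2.imread('pics/rim_side.png')]),(800,373)))"
```

```text
[[-0.946  0.     0.325]
 [-0.325 -0.    -0.946]
 [-0.    -1.     0.   ]]
top far (array([0.00537587, 0.57769663]), np.float64(1.0), np.float64(0.5789438374125871)) near (array([1.06955929e-17, 4.90500000e-01]), np.float64(1.0), np.float64(0.49050000000000005))
step (array([0.07145785, 0.66253632]), np.float64(1.0), np.float64(0.6791145377063333))
cup_left [([199.0, 239.0], 0.67, [0.457, 0.376]), ([226.0, 217.0], 0.66, [0.528, 0.287]), ([226.0, 255.0], 0.61, [0.4, 0.285])]
cup_mid [([245.0, 216.0], 0.62, [0.528, 0.222]), ([376.0, 212.0], 0.61, [0.525, -0.226])]
cup_right [([254.0, 215.0], 0.7, [0.531, 0.193])]
torch []
candle_left [([247.0, 151.0], 0.83, [0.764, 0.216])]
side far (array([0.00442828, 0.57725392]), np.float64(1.0), np.float64(0.5782812860023044)) near (array([-1.01249513e-15,  4.90500000e-01]), np.float64(1.0), np.float64(0.49050000000000016))
step (array([0.06934944, 0.66453962]), np.float64(1.0), np.float64(0.6806286924155789))
cup_left [([361.0, 288.0], 0.81, [0.394, 0.292]), ([312.0, 281.0], 0.7, [0.534, 0.277]), ([337.0, 313.0], 0.66, [0.46, 0.376])]
cup_mid [([315.0, 264.0], 0.78, [0.528, 0.22])]
cup_right [([293.0, 289.0], 0.52, [0.584, 0.306]), ([321.0, 251.0], 0.49, [0.513, 0.17]), ([358.0, 210.0], 0.35, [0.402, -0.001]), ([239.0, 251.0], 0.18, [0.759, 0.187])]
torch [([324.0, 345.0], 0.59, [0.488, 0.469])]
candle_left [([240.0, 252.0], 0.61, [0.752, 0.19])]
```

View pics/rim.png

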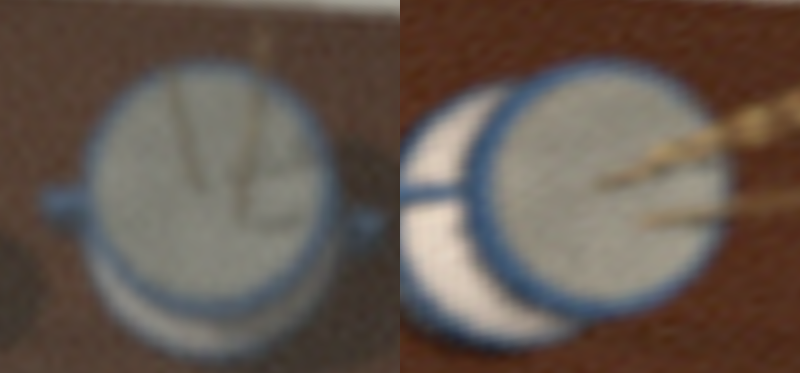

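The top and side cameras agree to about 3 mm:

| Item | Estimate |
|---|---|
| Board centre | ≈ (.531, .232), yaw ≈ −.005 |
| Step face | x ≈ .671 + .07·y |
| Burner | ≈ (.769, .062) |

I'll move to the board's left side.

Call:
jog_arm --targets '[[0.05,[0.017,0.0445,-0.002],0.062],[0.05,[0.017,0.0445,-0.002],0.062],[0.05,[0.017,0.0445,-0.002],0.062],[0.05,[0.017,0.0445,-0.002],0.062],[0.05,[0.017,0.0445,-0.002],0.062],[0.05,[0.017,0.0445,-0.002],0.062],[0.05,[0.017,0.0445,-0.002],0.062],[0.05,[0.017,0.0445,-0.002],0.062],[0.05,[0.017,0.0445,-0.002],0.062],[0.05,[0.017,0.0445,-0.002],0.062]]'

```text
clock: 2.85
position: [0.3572, -0.0975, 0.2286]
ee_rot: [-0.324, 0.324, -0.628, 0.629]
contact_force: [0.2, -0.6, 0.3]
width: 0.05
```

Call:
jog_arm --targets '[[0.05,[0.017,0.0445,-0.002],0.062],[0.05,[0.017,0.0445,-0.002],0.062],[0.05,[0.017,0.0445,-0.002],0.062],[0.05,[0.017,0.0445,-0.002],0.062],[0.05,[0.017,0.0445,-0.002],0.062],[0.05,[0.017,0.0445,-0.002],0.062],[0.05,[0.017,0.0445,-0.002],0.062],[0.05,[0.017,0.0445,-0.002],0.062],[0.05,[0.017,0.0445,-0.002],0.062],[0.05,[0.017,0.0445,-0.002],0.062]]'

```text
clock: 4.1
position: [0.5273, 0.3477, 0.2083]
ee_rot: [0.501, -0.501, 0.499, -0.5]
contact_force: [0.8, -0.6, 0.8]
width: 0.0499
```

Call:
jog_arm --targets '[[0.05,[0.001,0,-0.03],0],[0.05,[0.001,0,-0.03],0],[0.05,[0,0,-0.03],0],[0.05,[0,0,-0.025],0],[0.05,[0,0,-0.02],0],[0.05,[0,0,0],0]]'

```text
clock: 4.85
position: [0.5276, 0.3456, 0.0716]
ee_rot: [-0.499, 0.501, -0.5, 0.5]
contact_force: [0.0, -0.8, 1.0]
width: 0.0504
```

Run:
```python
from h import *
st=manip.get_state(); p=st['position']; print(p)
im,d=get_image('side'); save('side1',im)
u,v=map(int,ppx('side',p)[0]); print(u,v, ppx('side',p+[0,0,-.017]))
P=cloud('side',d)
z=P[v-60:v+60,u-60:u+60]; k=(d[v-60:v+60,u-60:u+60]>0)&(abs(z[...,0]-p[0])<.06)&(abs(z[...,1]-p[1])<.03)&(z[...,2]>.025)
q=z[k]; 
for a,b in [(-.06,0),(0,.06)]:
    w=q[(q[:,0]-p[0]>a)&(q[:,0]-p[0]<b)]; print(len(w),np.percentile(w[:,2],[0,2,5,20]),w[:,:2].min(0),w[:,:2].max(0))
c=im[max(0,v-70):v+80,u-90:u+90]; save('side1c',cv2.resize(c,None,fx=4,fy=4,interpolation=cv2.INTER_CUBIC))
```

```text
[0.5276132  0.34555228 0.071612  ]
311 287 [[311.99997177 291.13605385]]
706 [0.02530811 0.03418902 0.07404379 0.11752907] [0.46767699 0.31699357] [0.52600312 0.37555048]
558 [0.05582489 0.07288287 0.08687436 0.11759522] [0.5283831  0.33313929] [0.58757304 0.3754004 ]
```

View pics/side1c.png

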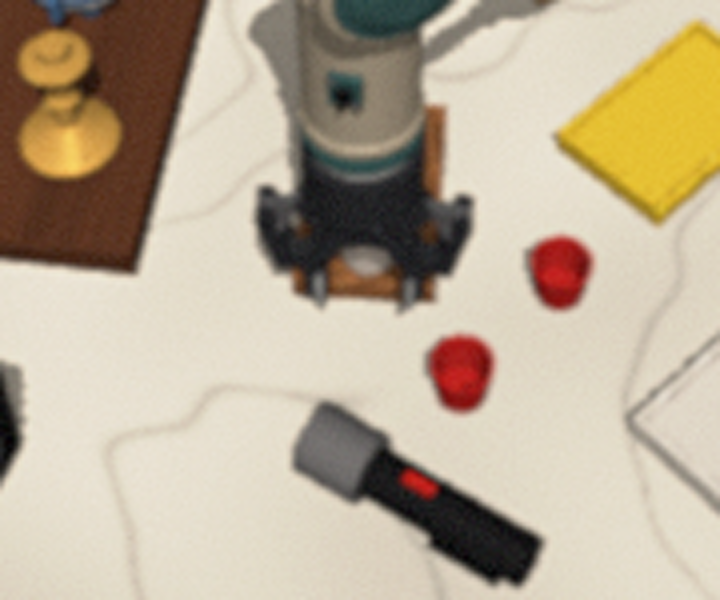

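Call:
jog_arm --targets '[[0.05,[0.003,-0.008,0],0],[0.05,[0,0,-0.02],0],[0.05,[0,0,-0.02],0],[0.05,[0,0,-0.012],0],[0.05,[0,0,0],0]]'

```text
clock: 5.52
position: [0.5317, 0.3378, 0.0211]
ee_rot: [-0.5, 0.5, -0.5, 0.5]
contact_force: [0.1, -0.3, -0.1]
width: 0.0499
```

Run:
```python
from h import *
st=manip.get_state(); p=st['position']; print(p,st['contact_force'])
im,d=get_image('side'); save('side2',im)
u,v=map(int,ppx('side',p)[0])
c=im[max(0,v-70):v+70,u-90:u+90]; save('side2c',cv2.resize(c,None,fx=4,fy=4,interpolation=cv2.INTER_CUBIC))
```

```text
[0.53169799 0.33775775 0.02112934] [ 0.07067027 -0.32032468 -0.09358351]
```

View pics/side2c.png

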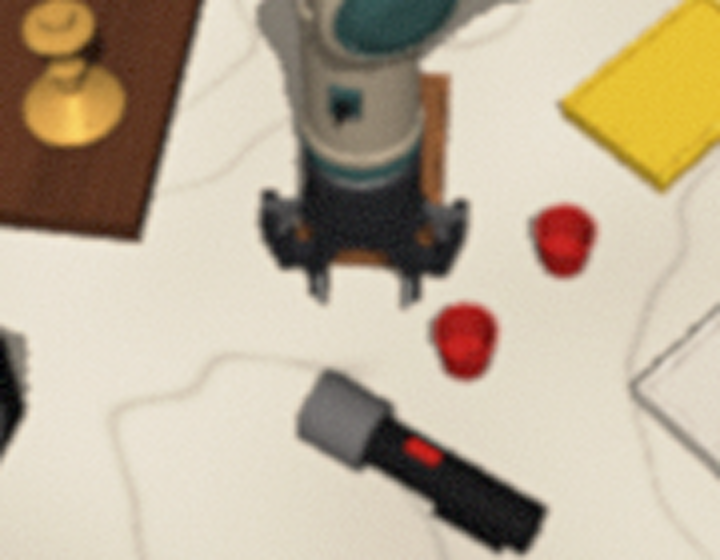

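Call:
jog_arm --targets '[[0.05,[0,-0.004,0],0],[0.05,[0,-0.003,0],0],[0.05,[0,-0.002,0],0],[0.05,[0,-0.002,0],0],[0.05,[0,-0.002,0],0],[0.05,[0,-0.002,0],0],[0.05,[0,-0.002,0],0],[0.05,[0,-0.002,0],0],[0.05,[0,-0.002,0],0]]'

```text
clock: 6.7
position: [0.5319, 0.3172, 0.0214]
ee_rot: [0.5, -0.5, 0.5, -0.5]
contact_force: [0.1, 1.7, -0.1]
width: 0.0497
```

Call:
jog_arm --targets '[[0.05,[0,-0.003,0],0],[0.05,[0,-0.004,0],-0.003],[0.05,[0,-0.005,0],-0.004],[0.05,[0,-0.006,0],-0.004],[0.05,[0,-0.006,0],-0.004],[0.05,[0,-0.006,0],-0.004],[0.05,[0,-0.006,0],-0.004],[0.05,[0,-0.006,0],-0.004],[0.05,[0,-0.006,0],-0.004],[0.05,[0,-0.005,0],-0.004]]'

```text
clock: 7.95
position: [0.5317, 0.2637, 0.0213]
ee_rot: [-0.491, 0.491, -0.509, 0.509]
contact_force: [0.1, 1.3, -0.5]
width: 0.0502
```

Run:
```python
from h import *
st=manip.get_state(); p=st['position']; print(p,st['contact_force'])
im,d=get_image('top'); save('top3',cv2.resize(im[120:290,180:340],None,fx=4,fy=4,interpolation=cv2.INTER_CUBIC)[:600])
```

```text
[0.53173599 0.26371846 0.02133879] [ 0.09329263  1.32542831 -0.5419161 ]
```

View pics/top3.png

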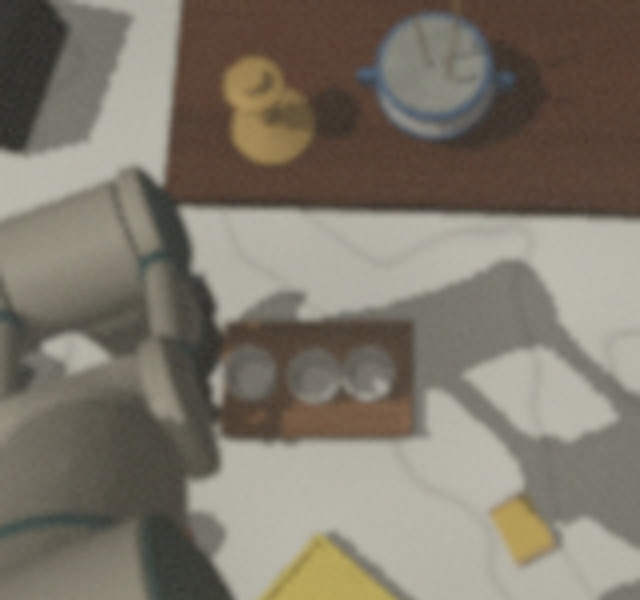

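The board slides with all cups upright. Board spans (222–413, 322–437) in the crop. I'll continue the lateral push.

Call:
jog_arm --targets '[[0.05,[0,-0.004,0],-0.004],[0.05,[0,-0.006,0],-0.004],[0.05,[0,-0.006,0],-0.004],[0.05,[0,-0.006,0],-0.004],[0.05,[0,-0.006,0],-0.004],[0.05,[0,-0.006,0],-0.004],[0.05,[0,-0.006,0],-0.004],[0.05,[0,-0.006,0],-0.004],[0.05,[0,-0.006,0],-0.003],[0.05,[0,-0.006,0],0]]'

```text
clock: 9.25
position: [0.5317, 0.2058, 0.0213]
ee_rot: [0.482, -0.482, 0.517, -0.517]
contact_force: [-0.2, 2.3, 0.2]
width: 0.05
```

Call:
jog_arm --targets '[[0.05,[0,-0.006,0],0],[0.05,[0,-0.006,0],0],[0.05,[0,-0.005,0],0],[0.05,[0,-0.004,0],0],[0.05,[0,-0.002,0],0]]'

```text
clock: 9.88
position: [0.5317, 0.1829, 0.0213]
ee_rot: [-0.482, 0.482, -0.517, 0.517]
contact_force: [0.1, 3.0, -0.5]
width: 0.0503
```

```bash
cat > meas.py <<'E'
from h import *
import sys
def edges(tag,cx,cy):
    out={}
    for c in ['top','side']:
        im,d=get_image(c); np.save(f'{c}_{tag}.npy',im)
        o=ortho(c,im,.022,cx-.09,cx+.09,cy-.13,cy+.13); cv2.imwrite(f'pics/e_{tag}_{c}.png',o[:,:,::-1])
    a=cv2.imread(f'pics/e_{tag}_top.png');b=cv2.imread(f'pics/e_{tag}_side.png')
    v=np.vstack([a,b]); v=cv2.resize(v,None,fx=.83,fy=.83); cv2.imwrite(f'pics/e_{tag}.png',v[:600])
st=manip.get_state(); p=st['position']; print(p,st['contact_force'],st['clock'])
edges(sys.argv[1],float(sys.argv[2]),float(sys.argv[3]))
E
python3 meas.py a .53 .09
```

```text
[0.53174271 0.18290008 0.02134299] [ 0.0879927   2.96512528 -0.49099788] 9.875
```

View pics/e_a.png

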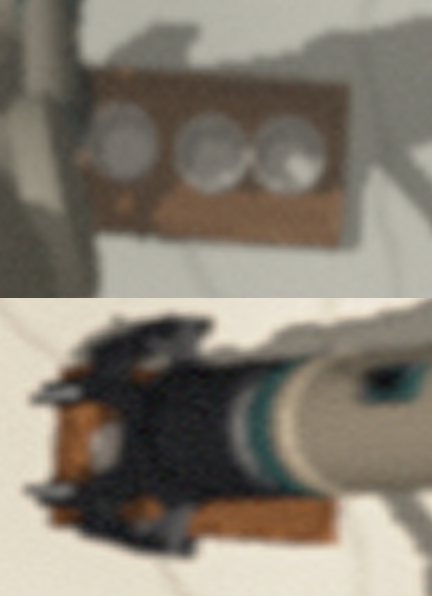

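The board is turned about −.07 as planned and all cups are upright. The far-right corner is at ortho (350,85), so the board needs about 14 mm more.

Call:
jog_arm --targets '[[0.05,[0,-0.003,0],0],[0.05,[0,-0.004,0],0],[0.05,[0,-0.004,0],0],[0.05,[0,-0.002,0],0],[0.05,[0,-0.001,0],0],[0.05,[0,0,0],0],[0.05,[0,0.004,0],0],[0.05,[0,0.012,0],0],[0.05,[0,0.02,0.005],0],[0.05,[0,0.01,0.03],0]]'

```text
clock: 11.22
position: [0.5303, 0.2167, 0.0553]
ee_rot: [0.481, -0.484, 0.518, -0.516]
contact_force: [0.2, 0.6, -0.2]
width: 0.05
```

Call:
jog_arm --targets '[[0.0854,[0,0.01,0.05],0],[0.0854,[-0.02,-0.01,0.04],-0.15],[0.0854,[-0.03,-0.02,0.0],-0.18],[0.0854,[-0.03,-0.03,0],-0.18],[0.0854,[-0.03,-0.03,0],-0.18],[0.0854,[0,-0.02,0],-0.18],[0.0854,[0,-0.01,0],-0.18],[0.0854,[0,0,0],-0.18],[0.0854,[0,0,0],-0.18],[0.0854,[0,0,0],-0.16]]'

```text
clock: 12.48
position: [0.4219, 0.1061, 0.1468]
ee_rot: [-0.026, 0.026, 0.707, -0.707]
contact_force: [0.8, 0.1, 1.0]
width: 0.0856
```

```bash
python3 meas.py b .53 .08
```

```text
[0.42193271 0.10613065 0.14679638] [0.76330698 0.10006086 1.0367945 ] 12.475
```

View pics/e_b.png

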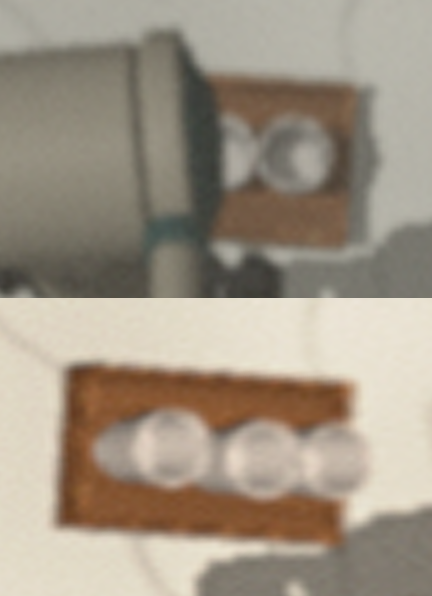

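The board is centred to about 1 mm before the forward push: lateral .1146 against .114 in the top view, .116 against .1166 in the side view. I'll go down behind it.

Call:
jog_arm --targets '[[0.07,[0.012,-0.0115,-0.02],0],[0.07,[0.011,-0.01,-0.02],0],[0.07,[0,0,-0.03],0],[0.07,[0,0,-0.025],0],[0.07,[0,0,-0.02],0],[0.07,[0,0,-0.014],0],[0.07,[0,0,0],0]]'

```text
clock: 13.45
position: [0.4442, 0.0842, 0.0167]
ee_rot: [0.024, -0.023, -0.707, 0.707]
contact_force: [-0.3, 0.3, 0.1]
width: 0.0703
```

Run:
```python
from h import *
from scipy.spatial.transform import Rotation as R
st=manip.get_state(); p=st['position']; q=st['ee_rot'];print(p,st['contact_force'],st['clock'])
z=R.from_quat([q[1],q[2],q[3],q[0]]).as_matrix()[:,2]; print('jaw',np.arctan2(z[1],z[0])+np.pi/2)
im,d=get_image('side'); u,v=map(int,ppx('side',p)[0]); print(u,v)
c=im[max(0,v-80):v+60,u-110:u+90]; save('side4c',cv2.resize(c,None,fx=4,fy=4,interpolation=cv2.INTER_CUBIC))
```

```text
[0.44420179 0.08416874 0.01667511] [-0.2515195   0.30434341  0.10355202] 13.45
jaw -0.06633342497285
345 226
```

View pics/side4c.png

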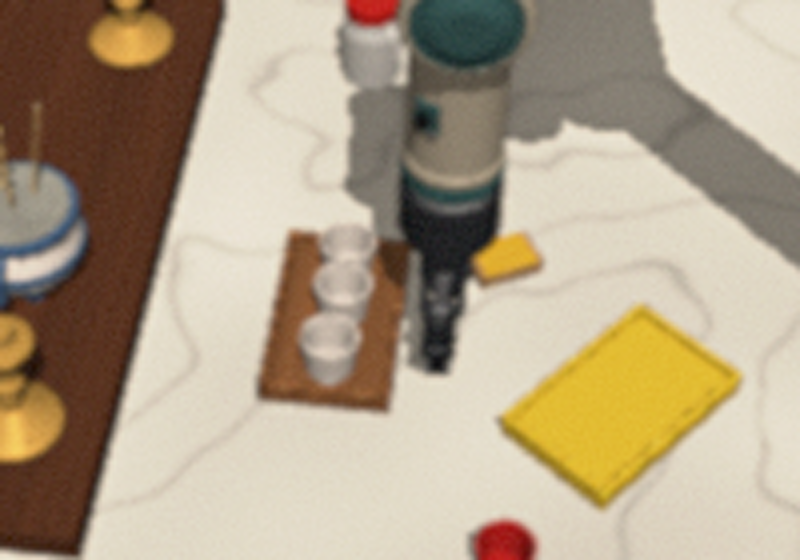

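The view shows the fingers standing behind the board's near edge, clear of the matchbox. I'll push forward.

Call:
jog_arm --targets '[[0.07,[0.004,-0.0003,0],0],[0.07,[0.004,-0.0003,0],0],[0.07,[0.003,-0.0002,0],0],[0.07,[0.002,-0.0001,0],0],[0.07,[0.002,-0.0001,0],0],[0.07,[0.002,-0.0001,0],0],[0.07,[0.002,-0.0002,0],0],[0.07,[0.002,-0.0002,0],0],[0.07,[0.002,-0.0002,0],0],[0.07,[0.002,-0.0002,0],0]]'

```text
clock: 14.75
position: [0.4665, 0.0819, 0.017]
ee_rot: [0.027, -0.022, -0.707, 0.707]
contact_force: [-6.3, -0.3, 5.7]
width: 0.0697
```

Call:
jog_arm --targets '[[0.07,[0.003,-0.0002,0],0],[0.07,[0.004,-0.0003,0],0],[0.07,[0.005,-0.0003,0],0],[0.07,[0.006,-0.0004,0],0],[0.07,[0.006,-0.0004,0],0],[0.07,[0.006,-0.0004,0],0],[0.07,[0.006,-0.0004,0],0],[0.07,[0.006,-0.0004,0],0],[0.07,[0.005,-0.0004,0],0],[0.07,[0.004,-0.0003,0],0]]'

```text
clock: 16.0
position: [0.521, 0.0782, 0.0173]
ee_rot: [0.025, -0.024, -0.707, 0.707]
contact_force: [-1.9, -0.4, -1.0]
width: 0.07
```

```bash
python3 meas.py c .58 .075
```

```text
[0.52101249 0.07820299 0.01732317] [-1.92141057 -0.37607462 -0.98272391] 16.0
```

View pics/e_c.png

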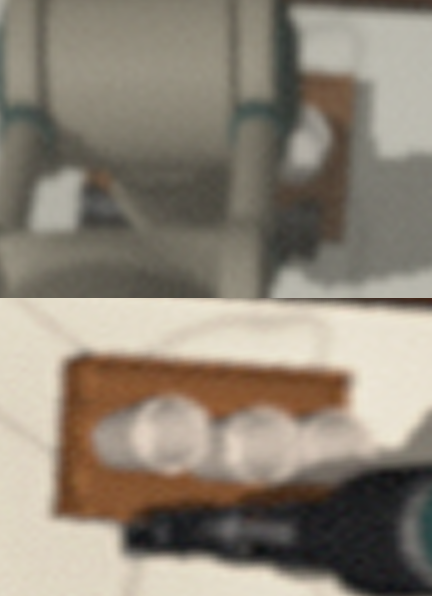

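The board follows straight with the cups in place. The gap left is about 43 mm and the lateral error about 1.4 mm.

Call:
jog_arm --targets '[[0.07,[0.003,-0.0003,0],0],[0.07,[0.005,-0.0005,0],0],[0.07,[0.006,-0.0005,0],0],[0.07,[0.006,-0.0005,0],0],[0.07,[0.005,-0.0005,0],0],[0.07,[0.004,-0.0003,0],0],[0.07,[0.003,-0.0002,0],0],[0.07,[0.002,-0.0002,0],0],[0.07,[0.001,0,0],0]]'

```text
clock: 17.23
position: [0.5556, 0.0752, 0.0173]
ee_rot: [0.025, -0.024, -0.707, 0.707]
contact_force: [-4.8, -0.1, 3.3]
width: 0.0697
```

Call:
jog_arm --targets '[[0.07,[0.001,-0.0001,0],0],[0.07,[0.001,-0.0001,0],0],[0.07,[0.001,-0.0001,0],0]]'

```text
clock: 17.6
position: [0.5585, 0.075, 0.0173]
ee_rot: [0.025, -0.024, -0.707, 0.707]
contact_force: [-4.8, 0.2, 3.1]
width: 0.0698
```

```bash
python3 meas.py d .61 .075
```

```text
[0.55851637 0.07498211 0.01732356] [-4.80502304  0.22984149  3.05619694] 17.6
```

View pics/e_d.png

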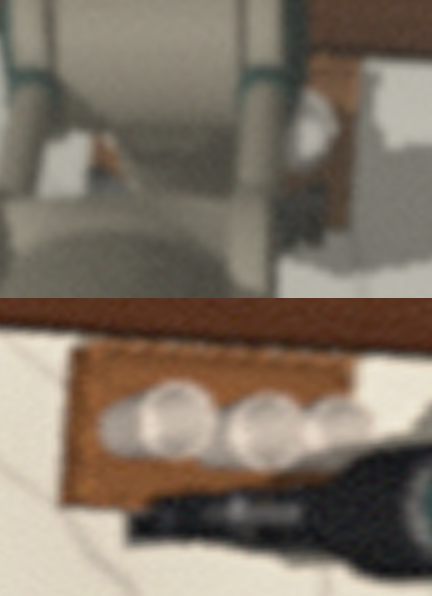

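Call:
jog_arm --targets '[[0.07,[0.0015,-0.0001,0],0],[0.07,[0.0015,-0.0001,0],0]]'

```text
clock: 17.95
position: [0.5614, 0.0748, 0.0174]
ee_rot: [0.025, -0.024, -0.707, 0.707]
contact_force: [-4.9, 0.4, 2.3]
width: 0.0701
```

Call:
jog_arm --targets '[[0.07,[0.001,-0.0001,0],0],[0.07,[0.001,-0.0001,0],0]]'

```text
clock: 18.2
position: [0.5636, 0.0746, 0.0173]
ee_rot: [0.025, -0.024, -0.707, 0.707]
contact_force: [-5.8, 1.3, 4.4]
width: 0.07
```

Call:
jog_arm --targets '[[0.07,[0.001,-0.0001,0],0],[0.07,[0.001,-0.0001,0],0]]'

```text
clock: 18.45
position: [0.5642, 0.0745, 0.0173]
ee_rot: [-0.026, 0.023, 0.707, -0.707]
contact_force: [-8.3, 1.1, 6.6]
width: 0.0701
```

Call:
jog_arm --targets '[[0.07,[0.001,-0.0001,0],0],[0.07,[0,0,0],0]]'

```text
clock: 18.7
position: [0.5642, 0.0745, 0.0173]
ee_rot: [-0.026, 0.023, 0.707, -0.707]
contact_force: [-9.1, 1.3, 7.3]
width: 0.0697
```

```bash
python3 meas.py e .61 .075
```

```text
[0.56418989 0.0745244  0.01731926] [-9.1101905   1.26226871  7.3256869 ] 18.7
```

View pics/e_e.png

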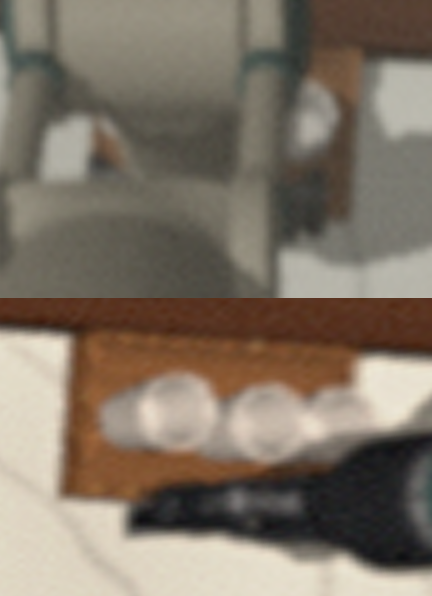

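The arm stopped moving while the force rose to 9 N, so the board is against the step. I'll retreat and then check with a clear view.

Call:
jog_arm --targets '[[0.07,[-0.004,0.0003,0],0],[0.07,[-0.008,0.0005,0],0],[0.07,[-0.015,0.001,0],0],[0.07,[-0.02,0.001,0.01],0],[0.07,[-0.02,0,0.03],0],[0.07,[-0.02,-0.03,0.05],0],[0.07,[-0.02,-0.05,0.05],0],[0.07,[-0.02,-0.055,0.03],0],[0.07,[-0.02,-0.055,0],0],[0.07,[-0.02,-0.055,0],0]]'

```text
clock: 20.05
position: [0.4023, -0.1587, 0.1796]
ee_rot: [0.023, -0.025, -0.706, 0.707]
contact_force: [1.0, -0.7, 0.6]
width: 0.0699
```

Call:
jog_arm --targets '[[0.07,[-0.02,-0.055,0.02],0],[0.07,[-0.02,-0.055,0.02],0],[0.07,[0,-0.055,0],0],[0.07,[0,-0.055,0],0],[0.07,[0,0,0],0]]'

```text
clock: 20.68
position: [0.363, -0.3808, 0.2185]
ee_rot: [0.026, -0.026, -0.706, 0.707]
contact_force: [-0.1, 1.0, 0.7]
width: 0.0701
```

```bash
python3 meas.py f .63 .075
python3 - <<'E'
from h import *
out=[]
for c in ['top','side']:
    im=np.load(f'{c}_f.npy'); o=ortho(c,im,.022,.54,.84,-.06,.2,1500); out.append(o)
    o=ortho(c,im,.106,.70,.84,-.01,.14,4000); save(f'rim2_{c}',o)
save('fin',np.hstack(out))
E
```

```text
[ 0.36299365 -0.38078074  0.21850738] [-0.13473689  0.96775659  0.73888336] 20.675
```

View pics/fin.png

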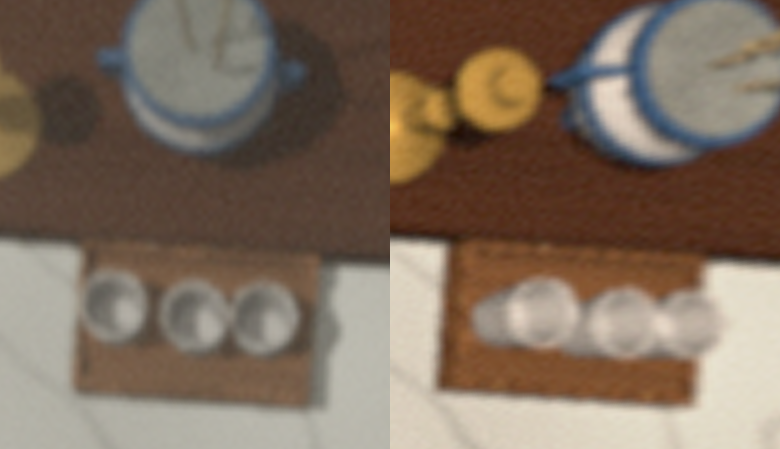

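View pics/e_f.png

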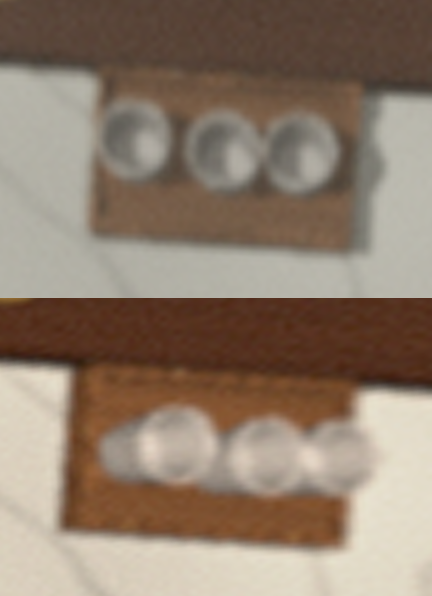

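Run:
```python
from h import *
ey=np.array([.07,.9975]);ex=np.array([.9975,-.07])
for c in ['top','side']:
    get_image(c)
    for n,z in [('board_left',0),('board_right',0),('board',0),('burner',.03),('step_face',0)]:
        for r in spot_point(n,c)[:2]:
            w=atz(c,r['position'],z)[:2]; print(c,n,round(r['score'],2),w.round(4),'lat',round(w@ey,4),'nor',round(w@ex,4))
    im=np.load(f'{c}_f.npy')
    # left/right edge at mid lines off cups: ortho in step frame
    t=1.33 if c=='top' else 1.8
    L=[]
    m=camera_model(c);K=m['mtx'];T=np.linalg.inv(m['world_from_camera'])
    for nn in np.r_[.577:.592:.002, .648:.662:.002]:
        s=np.arange(.0,.23,.0005); P=np.c_[nn*ex+s[:,None]*ey,np.full(len(s),.022)]
        u=ppx(c,P).astype(np.float32); v=cv2.remap(im,u[:,0].reshape(1,-1),u[:,1].reshape(1,-1),cv2.INTER_CUBIC)[0].astype(float)
        k=np.where((v[:,0]/(v[:,2]+1)>t)&(s>.015)&(s<.215))[0]; L.append((round(nn,3),s[k[0]].round(4),s[k[-1]].round(4)))
    L=np.array(L); print(c,np.median(L,0),L[:2],L[-2:])
    # front/back edge angle
    Y=[];X=[]
    for s0 in np.arange(.05,.18,.004):
        n=np.arange(.55,.6,.0005);P=np.c_[n[:,None]*ex+s0*ey,np.full(len(n),.022)];u=ppx(c,P).astype(np.float32)
        v=cv2.remap(im,u[:,0].reshape(1,-1),u[:,1].reshape(1,-1),cv2.INTER_CUBIC)[0].astype(float)
        k=np.where(v[:,0]/(v[:,2]+1)>t)[0]
        if len(k): X.append(n[k[0]]);Y.append(s0)
    print('near edge rel slope',np.polyfit(Y,X,1),np.median(X))
print(manip.get_state()['clock'])
```

```text
top board_left 0.85 [0.673  0.1338] lat 0.1806 nor 0.6619
top board_left 0.55 [0.3541 0.4   ] lat 0.4238 nor 0.3252
top board_right 0.87 [ 0.6679 -0.0055] lat 0.0412 nor 0.6666
top board_right 0.83 [0.2392 0.2878] lat 0.3038 nor 0.2184
top board 0.9 [0.6354 0.065 ] lat 0.1093 nor 0.6293
top board 0.86 [0.2616 0.3692] lat 0.3866 nor 0.2351
top burner 0.75 [0.7733 0.0629] lat 0.1169 nor 0.767
top burner 0.62 [0.6574 0.0045] lat 0.0505 nor 0.6554
top step_face 0.7 [6.758e-01 5.000e-04] lat 0.0478 nor 0.6741
top step_face 0.57 [0.7618 0.2126] lat 0.2654 nor 0.7451
top [0.6195  0.03425 0.19075] [[0.577  0.035  0.191 ]
 [0.579  0.0345 0.191 ]] [[0.66   0.0335 0.1905]
 [0.662  0.0325 0.1915]]
near edge rel slope [2.92446524e-04 5.68451510e-01] 0.568499999999998
side board_left 0.87 [0.6856 0.1445] lat 0.1921 nor 0.6738
side board_left 0.82 [0.3489 0.4024] lat 0.4259 nor 0.3199
side board_right 0.84 [ 0.6626 -0.0136] lat 0.0328 nor 0.6619
side board_right 0.76 [0.3208 0.2389] lat 0.2607 nor 0.3032
side board 0.91 [0.6232 0.0757] lat 0.1192 nor 0.6163
side board 0.84 [0.3179 0.1545] lat 0.1764 nor 0.3063
side burner 0.62 [0.7657 0.0732] lat 0.1266 nor 0.7587
side step_face 0.85 [0.6629 0.0086] lat 0.055 nor 0.6606
side [0.6195 0.0405 0.206 ] [[0.577  0.0405 0.2065]
 [0.579  0.0405 0.206 ]] [[0.66   0.04   0.2055]
 [0.662  0.039  0.205 ]]
near edge rel slope [-0.0026738   0.56989572] 0.5694999999999979
21.375
```

```bash
python3 -c "
from h import *
print(sign_off())"
```

```text
the job is handed in; nothing more can be done
None
```

I pushed the tea board against the front of the step and centred it in front of the burner, then handed the job in at about 21 s of the 64 s allowed. I pushed with two fingertips: first sideways on its left end, turning it about −0.07 rad to match the step, then forward on its back edge. I then backed the gripper well clear.

- **Flush:** the last forward moves stopped advancing while the force rose to about 9 N, so the board is against the step. Afterwards its long edge measured parallel to the step within 0.003 rad in both cameras.
- **Centred:** the board is about 2 mm to the right of the burner's centre in the top view, and within 1 mm in the side view. The cameras differ by 3–5 mm sideways, so each comparison was made within one camera. The networks' corner points scattered by 5–10 mm; I used the measured edges instead.
- **Cups and other things:** all three cups are standing on the board. The fingers stayed clear of the other objects in the views I checked, but I did not measure those objects again at the end.

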